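# Run the self-test behind the push-latch cover

## Robot

A 7-joint arm with a two-finger parallel gripper is mounted at the origin on the work surface. World frame = base frame: x ahead of the robot, y to its left, z up, the work surface at z = 0. Lengths are in m, angles in rad, forces in N, time in s.
With the tool pointing down it reaches from about 0.425 to 0.925 m from the base axis. Payload 6.8 kg.
Tool frame: the origin (TCP) lies midway between the tips of the shut fingers; the grasp point (between the pads) lies 19 mm behind it; z points along the fingers, y is the line along which they close (so a half turn about z gives the same grasp; the last joint's range is limited). The gripper opens to 85 mm and grips with 20 to 120 N. Pads are 22 mm wide; open, the fingers measure 114 mm over their backs; the gripper's body (76 mm by 85 mm) begins 54 mm behind the grasp point. The pads swing forward as they close: fully open they stand 13 mm farther back than shut.
Start: joints at [-1.3, 0.477, 0.022, 1.555, -0.011, 1.109, -0.083], TCP at [0.25, 0.627, 0.231] pointing down, gripper open.
Joint ranges: [-2.96, 2.96], [-0.34, 2.1], [-1.41, 1.46], [0.24, 2.44], [-1.37, 4.51], [0.17, 1.92], [-2.96, 2.96]. Speed limits (rad/s): [2.39, 2.39, 3.14, 3.14, 3.14, 3.14, 3.14].

## Interface

Orientations are given as a unit quaternion [w, x, y, z].
In Python, from station import bot gives the robot as it stands.
- The arm moves only by the tool jog_arm, never from a script. Its argument "rows" is a list of rows, each an object of numbers: "fingers": the finger opening in mm, from 0 to 85.4; "x", "y", "z": the shift along the tool's x, y, z in mm; "ax", "ay", "az": the turn, a rotation vector about the tool's x, y, z in degrees. A call has exactly 8 rows; each row shifts and turns the commanded pose from where the row before left it, along the tool's axes as they then stand; what a row does not reach is not made up. A row lasts 1/10 s, in which the tool goes at most 50 mm and 8.59 degrees, less where a joint would pass 70% of its speed; a pose out of reach is approached as far as the arm can. A call with a gripper value outside its range is refused whole. The fingers move at their own pace and stop on an object; "force" is the grip in N (left out, the last holds). Time passes only in rows, so rows that do not move let the fingers close, or fill a call up. It gives the time, the measured TCP pose, the force, the opening and the grip force at its end, in the units of the state.
- bot.get_obs(): the state, without advancing time (a new reading comes with each control period).
- bot.read_camera(name): name is "scene" or "top"; returns a dict with "pixels" (400x640x3 uint8, red, green, blue), "vertical_fov" (degrees; the focal length in pixels is half the picture's height over the tangent of half this angle, whatever the lens; pixels are square), "cx", "cy" (the principal point, pixels), "world_from_camera" (4x4, takes a point from camera to world coordinates). Camera axes: x right, y down, z forward; pixel columns grow to the right and rows downward; lengths in m; the calibration is good to about 2 mm. A picture is of the moment at which its call begins. There is no depth.
- bot.hand_in(): hands the job in; it is judged then, once.
The state is a dict: "t": time; "q": joint angles; "joint_vel": joint speeds; "joint_torque": joint torques, N m; "eef_pos": TCP position; "tool_rot": TCP orientation; "contact_force": force on the tool from outside, world axes, zero at the start; "torque": the same for the moment, N m; "gripper_width": opening from 0.0 (shut) to 1.0 (fully open); "grasp_force": force on a finger pad.
Only numpy, scipy, OpenCV 4.12 (cv2) and the standard library are available. Lean on these libraries where they do the work, as an engineer would, in place of code of your own. Each camera call takes 0.05 s, during which the arm holds its last target. There are 200 camera calls.

## Task

Start the tester's self-test using the fingertips only: press its push-latch cover all the way down and let go so that it springs fully open, press the button in the well underneath fully down, then push the cover over and press it all the way down again so that it stays latched shut. Nothing is to be gripped or lifted: touch the open cover gently, leave the power button alone, and leave the things lying around where they are.

Things in the scene. Friction and masses are not known exactly. Their poses are not given: they have to be found in the camera images.
- tester: low white instrument fixed on the bench, 180 mm deep (x) x 260 mm wide (y), flat deck 62 mm above the bench; origin at the centre of its underside, z up, x from its front (three ports, facing the robot) to its back, y to its left. Left half of the deck: flat display and keys, power button at the front left corner. Right half: the push-latch cover.
- cover_hinge (a point): middle of the cover's hinge line, fixed to the tester: along the tester's x through (0, -15, 62) mm of it, level with the deck. The cover is a plain grey panel, 88 mm along the hinge x 90 mm from hinge to free edge x 8 mm thick; shut, it reaches from the hinge to the tester's right (-y), its underside level with the deck, a black tongue 8 mm long below its free edge (look only).
- cover_press (a point): middle of the black ribbed press patch on the cover's outer face, 78 mm from the hinge, 12 mm from the free edge; moves with the cover. Latched: at (0, -93, 70) mm of the tester, facing up. Here the spring gives about 1 N in the opening direction at every angle; pressed from latched it sinks 7 mm to a rigid stop. Open, this outer face looks to the tester's left.
- cover (a joint): cover angle (rad): 0 latched, -0.09 pressed to the stop, 1.8 fully open (just past upright, leaning left). Push-push latch, it switches past -0.08: pressed to the stop and let go, the latched cover springs fully open in about 1 s; the open cover, pushed over by its outer face, pressed down to the same stop and let go, stays latched at 0. Another press opens it again.
- test_button (a joint): travel (m) of the test button in the well under the cover: 0 out, 0.006 fully pressed; 4 N presses it fully and it springs back by itself
- test_button_top (a point): centre of the top of the test button, plain grey, round, 24 mm across, in a 40 mm black collar; at (0, -65, 54) mm of the tester, 50 mm from the hinge line, 8 mm below the deck; presses straight down. The well is 92 mm along the hinge, 75 mm across, its floor 32 mm above the bench; the black latch housing on its right is 50 mm above the bench. Reached only with the cover open.
- power_button (a joint): travel (m) of the power button: 0 out, 0.006 pressed; must be left alone
- power_button_top (a point): centre of the top of the power button, round like the test button, standing 22 mm above the deck at the tester's front left corner, (-62, 108, 84) mm of the tester
- parts_bin: bystander, loose: open blue plastic parts bin, 110 x 160 x 60 mm; origin at the centre of its underside
- dispenser: bystander, loose: clear plastic bottle with a white cap, 60 mm across, 130 mm tall; origin at the centre of its underside
- swab_cup: bystander, loose: white plastic cup, 64 mm across, 80 mm tall; origin at the centre of its underside
- cassette: bystander, loose: blue cleaning cassette lying flat, 60 x 110 x 30 mm; origin at the centre of its underside
- adapter: bystander, loose: small grey coupling with a yellow plug at either end, 22 x 56 x 18 mm, close to the tester's near side; origin at the centre of its underside
- marker: bystander, loose: marker pen lying flat, 130 mm long, 14 mm thick, along the tester's right end; origin at the centre of its underside
- dust_cap_box: bystander, loose: low open white box of yellow caps, 70 x 70 x 22 mm, close to the tester's far side; origin at the centre of its underside

How it is judged:
On the way, in this order (a step that is already met when the one before it is completed fails the run):
1. the latched cover is pressed down (value of joint cover below -0.06 rad).
2. the cover has sprung fully open (value of joint cover above 1.6 rad), for 0.2 s.
3. the test button is pressed down with the cover open (value of joint test_button above 0.0045 m and value of joint cover above 1.2 rad), for 0.05 s.
4. the cover is pressed down again (value of joint cover below -0.06 rad).
At the end, for the whole second after the job is handed in: The cover is latched shut on its own, within 0.03 rad of flush and at rest, both buttons are out (within 2 mm), and every loose thing is within 30 mm of where it stood (value of joint cover between -0.03 and 0.03 rad and velocity of joint cover below 0.05 rad/s and value of joint each of test_button, power_button below 0.002 m and distance of each of parts_bin, dispenser, swab_cup, cassette, adapter, marker, dust_cap_box from where it was at the start of the episode below 0.03 m); the robot touches nothing.
It fails at once if a loose bystander is shifted more than 30 mm or lifted (distance of any of parts_bin, dispenser, swab_cup, cassette, adapter, marker, dust_cap_box from where it was at the start of the episode above 0.03 m).
It fails at once if the power button is pressed (value of joint power_button above 0.003 m).
It fails at once if the open cover is gripped or forced (over 15 N on it while it is more than 0.2 rad open) (value of joint cover above 0.2 rad and contact force between the fingers and cover above 15 N).
It also fails if it takes over 61 s, if anything falls off the work surface, if the arm or the gripper's body presses on something with over 40 N, if the wrist force passes 120 N, or if a joint passes its speed limit or range.

## Working session

There is one attempt and no reset: what is moved stays moved. The work goes in short steps, Python scripts to look and compute and a tool call to move; the robot and the scene stay as the last step left them, time stands still between calls to the robot, and variables do not carry over. Pictures are saved under pics/ and viewed, at most 10 in all, crops included, and the job is handed in when it is done.

Besides the shell and the picture viewer there is one more tool, called after "Call:" as name(argument=value, ...), one argument or row to a line, values as JSON. jog_arm: Moves the arm, as the interface text tells. Its arguments: {"type":"object","properties":{"rows":{"type":"array","items":{"type":"object","properties":{"fingers":{"type":"number"},"x":{"type":"number"},"y":{"type":"number"},"z":{"type":"number"},"ax":{"type":"number"},"ay":{"type":"number"},"az":{"type":"number"}}}},"force":{"type":"number"}},"required":["rows"]}

```bash
mkdir -p pics; cat > h.py <<'E'
import numpy as np, cv2
from station import bot
def cam(n,f=None):
    c=bot.read_camera(n)
    if f: cv2.imwrite('pics/'+f,c['pixels'][:,:,::-1])
    return c
def foc(c): return c['pixels'].shape[0]/2/np.tan(np.radians(c['vertical_fov'])/2)
def ray(c,u,v,z):
    f=foc(c);T=np.array(c['world_from_camera'])
    d=T[:3,:3]@np.array([(u-c['cx'])/f,(v-c['cy'])/f,1]);o=T[:3,3]
    return o+d*(z-o[2])/d[2]
def proj(c,p):
    f=foc(c);T=np.linalg.inv(np.array(c['world_from_camera']));q=T[:3,:3]@np.array(p)+T[:3,3]
    return q[0]/q[2]*f+c['cx'],q[1]/q[2]*f+c['cy']
E
python3 - <<'E'
from h import *
for n in('top','scene'):
    c=cam(n,n+'1.png'); print(n,c['vertical_fov'],c['cx'],c['cy'],np.round(c['world_from_camera'],3).tolist())
o=bot.get_obs();print(o['t'],o['eef_pos'],o['tool_rot'])
E
```

```text
top 52.485430468959294 324.30268988246644 197.81248804590942 [[-0.021, -0.997, 0.074, 0.485], [-1.0, 0.021, -0.003, -0.01], [0.002, -0.074, -0.997, 1.157], [0.0, 0.0, 0.0, 1.0]]
scene 45.11141760110678 327.089767537821 199.16830176843504 [[-0.292, 0.765, -0.574, 1.358], [0.956, 0.243, -0.163, 0.186], [0.015, -0.597, -0.802, 1.167], [0.0, 0.0, 0.0, 1.0]]
0.1 [0.24942172 0.62664316 0.2304204 ] [-1.10613963e-04  1.88289262e-01  9.82113253e-01 -8.36368659e-04]
```

View pics/top1.png

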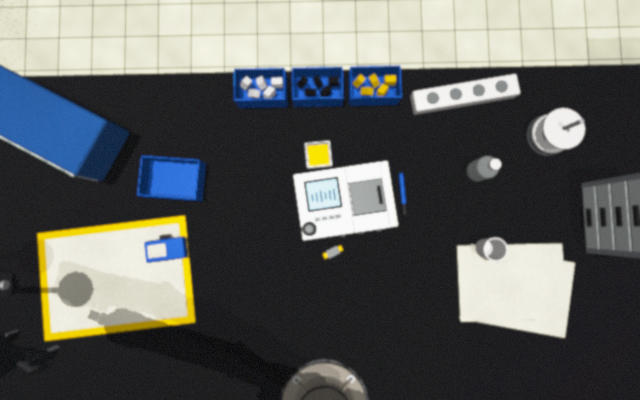

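View pics/scene1.png

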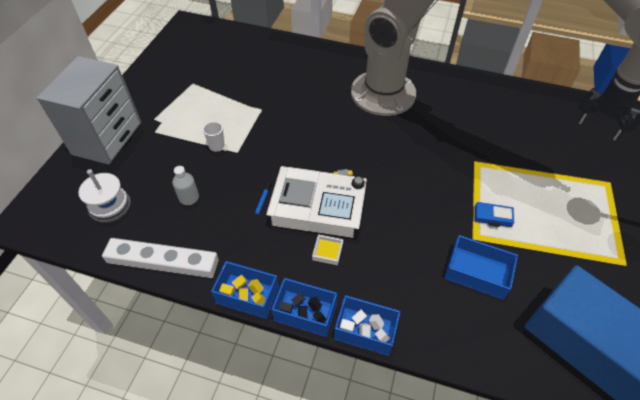

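The top picture shows the tester at about (293..398, 160..240), with the cover on its right half, the marker at (403,188), the adapter at (333,252) and the cap box at (318,153). I'll enlarge both views.

```bash
python3 - <<'E'
import cv2
a=cv2.imread('pics/top1.png')[135:265,280:420]; cv2.imwrite('pics/tc.png',cv2.resize(a,None,fx=4.5,fy=4.5,interpolation=cv2.INTER_CUBIC))
a=cv2.imread('pics/scene1.png')[155:245,250:380]; cv2.imwrite('pics/sc.png',cv2.resize(a,None,fx=6,fy=6,interpolation=cv2.INTER_CUBIC))
E
```

```text
(no output)
```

View pics/tc.png

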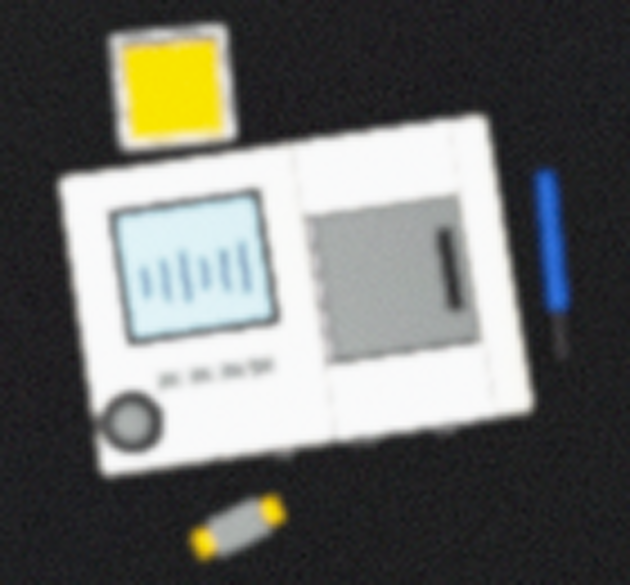

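View pics/sc.png

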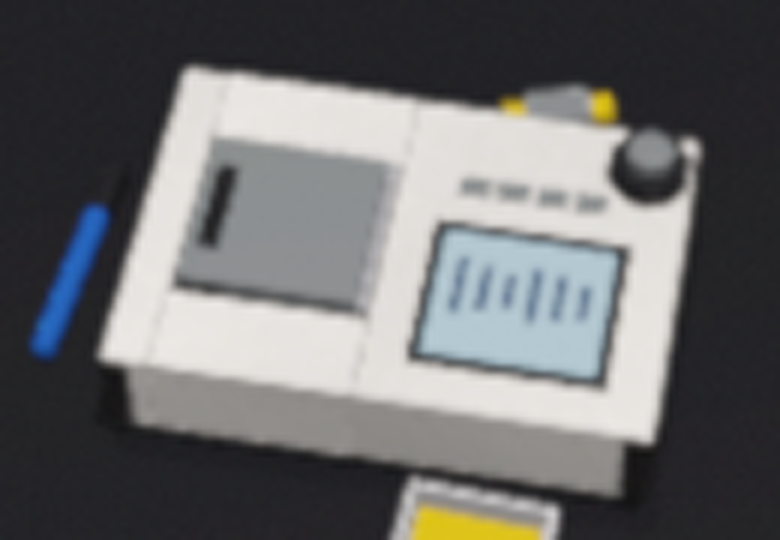

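The deck corners in the top crop are at (62,177), (487,116), (532,410) and (103,474), with the patch at (449,269). In the scene crop the corners are at (187,67), (700,140), (655,440) and (100,360), with the patch at (216,207). I'll fit the pose to these.

```bash
cat >> h.py <<'E'
def tw(P,p):
    x,y,a=P; c,s=np.cos(a),np.sin(a); p=np.asarray(p)/1000
    return np.array([x+c*p[0]-s*p[1],y+s*p[0]+c*p[1],p[2]])
E
python3 - <<'E'
from h import *
from scipy.optimize import least_squares
M=[(90,130,62),(90,-130,62),(-90,-130,62),(-90,130,62),(0,-93,70)]
T=[(62,177),(487,116),(532,410),(103,474),(449,269)]
S=[(655,440),(100,360),(187,67),(700,140),(216,207)]
ct=cam('top');cs=cam('scene')
full=lambda L,k,u,v:[((a+.5)/k-.5+u,(b+.5)/k-.5+v) for a,b in L]
T=full(T,4.5,280,135);S=full(S,6,250,155)
def res(P,w=(1,1)):
    r=[]
    for m,t,s in zip(M,T,S):
        r+=list((np.array(proj(ct,tw(P,m)))-t)*w[0])+list((np.array(proj(cs,tw(P,m)))-s)*w[1])
    return np.array(r)
for w in((1,0),(0,1),(1,1)):
    R=least_squares(lambda P:res(P,w),[.6,0,-.15]);print(w,R.x,np.degrees(R.x[2]),np.abs(R.fun).max())
P=R.x;np.save('P.npy',P);print(res(P).round(1).reshape(-1,4))
for n,p in dict(press=(0,-93,70),hinge=(0,-15,62),btn=(0,-65,54)).items():print(n,tw(P,p).round(4))
E
```

```text
(1, 0) [ 0.56022672 -0.07068989  0.12377484] 7.091776179125993 0.3135917488999098
(0, 1) [ 0.5631203  -0.06754446  0.13059142] 7.482337039102895 0.3639564773136499
(1, 1) [ 0.56119786 -0.06935069  0.12643943] 7.244445552339066 1.1564569686291861
[[-0.8 -0.2 -0.7 -0.5]
 [-0.8 -0.5 -0.5 -1.2]
 [-0.3 -0.4 -0.4 -0.5]
 [-0.4 -0.4 -0.2 -0.6]
 [-0.2 -0.3  0.  -0.6]]
press [ 0.5729 -0.1616  0.07  ]
hinge [ 0.5631 -0.0842  0.062 ]
btn [ 0.5694 -0.1338  0.054 ]
```

Call:
jog_arm(
  rows=[
    {"az": 7.6, "fingers": 0},
    {"az": 7.6, "fingers": 0},
    {"az": 7.6, "fingers": 0},
    {"az": 7.6, "fingers": 0},
    {"az": 7.6, "fingers": 0},
    {"az": 7.6, "fingers": 0},
    {"az": 7.6, "fingers": 0},
    {"az": 7.8, "fingers": 0},
  ],
)

```text
invalid input
```

```bash
cat > to.py <<'E'
import sys
from h import *
from scipy.spatial.transform import Rotation as R
P=np.load('P.npy');o=bot.get_obs()
q=np.array(o['tool_rot']);r=R.from_quat(q[[1,2,3,0]])
e=np.array(o['eef_pos']);c,s=np.cos(P[2]),np.sin(P[2])
Rt=R.from_matrix(np.array([[-s,c,0],[c,s,0],[0,0,-1]]).T)
d=e-[P[0],P[1],0]
print('t',round(o['t'],2),'tcp in tester mm',np.round([1000*(c*d[0]+s*d[1]),1000*(-s*d[0]+c*d[1]),1000*d[2]],1),'F',np.round(o['contact_force'],1),'w',round(o['gripper_width'],2))
print('rot left deg',np.degrees((r.inv()*Rt).as_rotvec()).round(2))
if len(sys.argv)>3: print('tool shift',(r.inv().apply(tw(P,[float(v) for v in sys.argv[1:4]])-e)*1000).round(1))
E
python3 to.py 0 -93 231
```

```text
t 0.2 tcp in tester mm [-221.5  729.9  230.7] F [-0.4  0.  -0.5] w 1.0
rot left deg [-6.000e-02  4.000e-02  6.106e+01]
tool shift [-5.921e+02 -6.130e+02  4.000e-01]
```

Call:
jog_arm(
  rows=[
    {"x": 0, "y": 0, "z": 0, "ax": 0, "ay": 0, "az": 7.6, "fingers": 0},
    {"x": 0, "y": 0, "z": 0, "ax": 0, "ay": 0, "az": 7.6, "fingers": 0},
    {"x": 0, "y": 0, "z": 0, "ax": 0, "ay": 0, "az": 7.6, "fingers": 0},
    {"x": 0, "y": 0, "z": 0, "ax": 0, "ay": 0, "az": 7.6, "fingers": 0},
    {"x": 0, "y": 0, "z": 0, "ax": 0, "ay": 0, "az": 7.6, "fingers": 0},
    {"x": 0, "y": 0, "z": 0, "ax": 0, "ay": 0, "az": 7.6, "fingers": 0},
    {"x": 0, "y": 0, "z": 0, "ax": 0, "ay": 0, "az": 7.6, "fingers": 0},
    {"x": 0, "y": 0, "z": 0, "ax": 0, "ay": 0, "az": 7.8, "fingers": 0},
  ],
  force=20,
)

```text
t: 1.0
eef_pos: [0.2495, 0.627, 0.231]
tool_rot: [0.0, 0.663, 0.749, -0.0]
contact_force: [0.2, -0.1, 0.8]
gripper_width: 0.001
grasp_force: 0.0
```

```bash
python3 to.py 0 -93 231
```

```text
t 1.0 tcp in tester mm [-221.4  730.1  231. ] F [ 0.2 -0.1  0.8] w 0.0
rot left deg [-0.02  0.02 -0.26]
tool shift [-8.221e+02  2.252e+02  3.000e-01]
```

Call:
jog_arm(
  rows=[
    {"x": -40, "y": 11, "z": 0, "fingers": 0},
    {"x": -40, "y": 11, "z": 0, "fingers": 0},
    {"x": -40, "y": 11, "z": 0, "fingers": 0},
    {"x": -40, "y": 11, "z": 0, "fingers": 0},
    {"x": -40, "y": 11, "z": 0, "fingers": 0},
    {"x": -40, "y": 11, "z": 0, "fingers": 0},
    {"x": -40, "y": 11, "z": 0, "fingers": 0},
    {"x": -40, "y": 11, "z": 0, "fingers": 0},
  ],
  force=20,
)

```text
invalid input
```

Call:
jog_arm(
  rows=[
    {"x": -40, "y": 11, "z": 0, "fingers": 0},
    {"x": -40, "y": 11, "z": 0, "fingers": 0},
    {"x": -40, "y": 11, "z": 0, "fingers": 0},
    {"x": -40, "y": 11, "z": 0, "fingers": 0},
    {"x": -40, "y": 11, "z": 0, "fingers": 0},
    {"x": -40, "y": 11, "z": 0, "fingers": 0},
    {"x": -40, "y": 11, "z": 0, "fingers": 0},
    {"x": -40, "y": 11, "z": 0, "fingers": 0},
  ],
  force=20,
)

```text
invalid input
```

```bash
python3 to.py 0 -93 110
```

```text
t 1.0 tcp in tester mm [-221.4  730.1  231. ] F [ 0.2 -0.1  0.8] w 0.0
rot left deg [-0.02  0.02 -0.26]
tool shift [-822.1  225.2  121.3]
```

All fields are needed in every row.

Call:
jog_arm(
  rows=[
    {"x": -40, "y": 11, "z": 0, "ax": 0, "ay": 0, "az": 0, "fingers": 0},
    {"x": -40, "y": 11, "z": 0, "ax": 0, "ay": 0, "az": 0, "fingers": 0},
    {"x": -40, "y": 11, "z": 0, "ax": 0, "ay": 0, "az": 0, "fingers": 0},
    {"x": -40, "y": 11, "z": 0, "ax": 0, "ay": 0, "az": 0, "fingers": 0},
    {"x": -40, "y": 11, "z": 0, "ax": 0, "ay": 0, "az": 0, "fingers": 0},
    {"x": -40, "y": 11, "z": 0, "ax": 0, "ay": 0, "az": 0, "fingers": 0},
    {"x": -40, "y": 11, "z": 0, "ax": 0, "ay": 0, "az": 0, "fingers": 0},
    {"x": -40, "y": 11, "z": 0, "ax": 0, "ay": 0, "az": 0, "fingers": 0},
  ],
  force=20,
)

```text
t: 1.8
eef_pos: [0.3779, 0.3193, 0.2314]
tool_rot: [-0.0, 0.661, 0.751, 0.0]
contact_force: [0.9, -0.3, -0.2]
gripper_width: -0.003
grasp_force: 0.0
```

Call:
jog_arm(
  rows=[
    {"x": -40, "y": 11, "z": 0, "ax": 0, "ay": 0, "az": 0, "fingers": 0},
    {"x": -40, "y": 11, "z": 0, "ax": 0, "ay": 0, "az": 0, "fingers": 0},
    {"x": -40, "y": 11, "z": 0, "ax": 0, "ay": 0, "az": 0, "fingers": 0},
    {"x": -40, "y": 11, "z": 0, "ax": 0, "ay": 0, "az": 0, "fingers": 0},
    {"x": -40, "y": 11, "z": 0, "ax": 0, "ay": 0, "az": 0, "fingers": 0},
    {"x": -40, "y": 11, "z": 0, "ax": 0, "ay": 0, "az": 0, "fingers": 0},
    {"x": -40, "y": 11, "z": 0, "ax": 0, "ay": 0, "az": 0, "fingers": 0},
    {"x": -40, "y": 11, "z": 0, "ax": 0, "ay": 0, "az": 0, "fingers": 0},
  ],
  force=20,
)

```text
t: 2.6
eef_pos: [0.5058, 0.0132, 0.2314]
tool_rot: [-0.0, 0.661, 0.751, 0.0]
contact_force: [-0.0, 0.6, 0.7]
gripper_width: -0.001
grasp_force: 0.0
```

```bash
python3 to.py 0 -93 110
```

```text
t 2.6 tcp in tester mm [-44.6  88.9 231.4] F [-0.   0.6  0.7] w -0.0
rot left deg [ 0.02 -0.02  0.07]
tool shift [-182.    44.3  121.4]
```

Call:
jog_arm(
  rows=[
    {"x": -36.4, "y": 9, "z": 0, "ax": 0, "ay": 0, "az": 0, "fingers": 0},
    {"x": -36.4, "y": 9, "z": 0, "ax": 0, "ay": 0, "az": 0, "fingers": 0},
    {"x": -36.4, "y": 9, "z": 0, "ax": 0, "ay": 0, "az": 0, "fingers": 0},
    {"x": -36.4, "y": 9, "z": 0, "ax": 0, "ay": 0, "az": 0, "fingers": 0},
    {"x": -36.4, "y": 8.5, "z": 20, "ax": 0, "ay": 0, "az": 0, "fingers": 0},
    {"x": 0, "y": 0, "z": 40, "ax": 0, "ay": 0, "az": 0, "fingers": 0},
    {"x": 0, "y": 0, "z": 40, "ax": 0, "ay": 0, "az": 0, "fingers": 0},
    {"x": 0, "y": 0, "z": 20, "ax": 0, "ay": 0, "az": 0, "fingers": 0},
  ],
  force=20,
)

```text
t: 3.4
eef_pos: [0.5708, -0.1598, 0.1078]
tool_rot: [-0.002, 0.661, 0.751, -0.001]
contact_force: [-0.0, 0.2, 0.3]
gripper_width: -0.007
grasp_force: 0.0
```

```bash
python3 to.py 0 -93 71; python3 - <<'E'
from h import *
c=cam('scene');t=cam('top')
f=lambda a,u,v,w,h,k:cv2.resize(a['pixels'][v:v+h,u:u+w,::-1],(w*k,h*k),interpolation=cv2.INTER_CUBIC)
cv2.imwrite('pics/m.png',np.hstack([f(c,250,125,130,120,3),f(t,290,140,130,120,3)]))
E
```

```text
t 3.4 tcp in tester mm [ -1.9 -90.9 107.8] F [-0.   0.2  0.3] w -0.01
rot left deg [-0.25 -0.08  0.03]
tool shift [-2.1  2.1 36.8]
```

View pics/m.png

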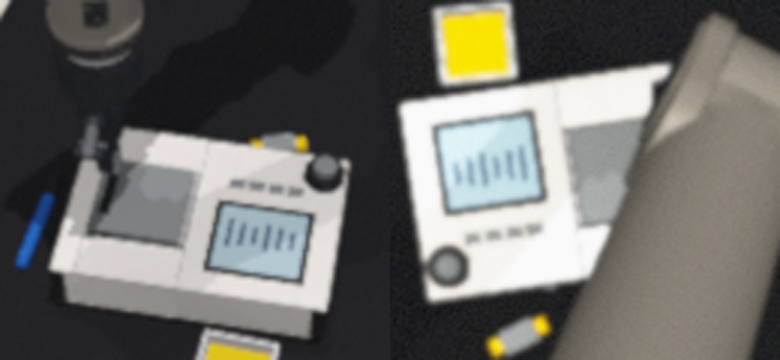

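The left half shows the fingertips at about (110,165), above the black patch. The right half (top view) has the cover hidden by the arm. I'll come down and make contact.

Call:
jog_arm(
  rows=[
    {"x": -2, "y": 2, "z": 15, "ax": 0, "ay": 0, "az": 0, "fingers": 0},
    {"x": 0, "y": 0, "z": 15, "ax": 0, "ay": 0, "az": 0, "fingers": 0},
    {"x": 0, "y": 0, "z": 2, "ax": 0, "ay": 0, "az": 0, "fingers": 0},
    {"x": 0, "y": 0, "z": 2, "ax": 0, "ay": 0, "az": 0, "fingers": 0},
    {"x": 0, "y": 0, "z": 2, "ax": 0, "ay": 0, "az": 0, "fingers": 0},
    {"x": 0, "y": 0, "z": 2, "ax": 0, "ay": 0, "az": 0, "fingers": 0},
    {"x": 0, "y": 0, "z": 2, "ax": 0, "ay": 0, "az": 0, "fingers": 0},
    {"x": 0, "y": 0, "z": 2, "ax": 0, "ay": 0, "az": 0, "fingers": 0},
  ],
  force=20,
)

```text
t: 4.3
eef_pos: [0.5752, -0.162, 0.0695]
tool_rot: [0.0, 0.661, 0.751, 0.0]
contact_force: [-0.1, -0.0, 0.4]
gripper_width: 0.001
grasp_force: 0.7
```

```bash
python3 to.py 0 -93 63
```

```text
t 4.3 tcp in tester mm [  2.2 -93.7  69.5] F [-0.1 -0.   0.4] w 0.0
rot left deg [0.04 0.01 0.05]
tool shift [ 0.7 -2.2  6.5]
```

Call:
jog_arm(
  rows=[
    {"x": 0, "y": 0, "z": 2, "ax": 0, "ay": 0, "az": 0, "fingers": 0},
    {"x": 0, "y": 0, "z": 2, "ax": 0, "ay": 0, "az": 0, "fingers": 0},
    {"x": 0, "y": 0, "z": 1, "ax": 0, "ay": 0, "az": 0, "fingers": 0},
    {"x": 0, "y": 0, "z": 1, "ax": 0, "ay": 0, "az": 0, "fingers": 0},
    {"x": 0, "y": 0, "z": 1, "ax": 0, "ay": 0, "az": 0, "fingers": 0},
    {"x": 0, "y": 0, "z": 1, "ax": 0, "ay": 0, "az": 0, "fingers": 0},
    {"x": 0, "y": 0, "z": 0, "ax": 0, "ay": 0, "az": 0, "fingers": 0},
    {"x": 0, "y": 0, "z": 0, "ax": 0, "ay": 0, "az": 0, "fingers": 0},
  ],
  force=20,
)

```text
t: 5.1
eef_pos: [0.5754, -0.1624, 0.0629]
tool_rot: [0.0, 0.661, 0.751, 0.001]
contact_force: [-3.2, 0.7, 15.3]
gripper_width: -0.003
grasp_force: 7.8
```

```bash
python3 to.py 0 -93 63
```

```text
t 5.1 tcp in tester mm [  2.4 -94.1  62.9] F [-3.2  0.7 15.3] w -0.0
rot left deg [ 0.08 -0.01  0.02]
tool shift [ 1.1 -2.4 -0.1]
```

Call:
jog_arm(
  rows=[
    {"x": 0, "y": 0, "z": 1, "ax": 0, "ay": 0, "az": 0, "fingers": 0},
    {"x": 0, "y": 0, "z": 0, "ax": 0, "ay": 0, "az": 0, "fingers": 0},
    {"x": 0, "y": 0, "z": -30, "ax": 0, "ay": 0, "az": 0, "fingers": 0},
    {"x": -10, "y": 0, "z": -40, "ax": 0, "ay": 0, "az": 0, "fingers": 0},
    {"x": -10, "y": 0, "z": -40, "ax": 0, "ay": 0, "az": 0, "fingers": 0},
    {"x": 0, "y": 0, "z": -40, "ax": 0, "ay": 0, "az": 0, "fingers": 0},
    {"x": 0, "y": 0, "z": 0, "ax": 0, "ay": 0, "az": 0, "fingers": 0},
    {"x": 0, "y": 0, "z": 0, "ax": 0, "ay": 0, "az": 0, "fingers": 0},
  ],
  force=20,
)

```text
t: 5.9
eef_pos: [0.5777, -0.1812, 0.2107]
tool_rot: [0.0, 0.66, 0.751, 0.001]
contact_force: [-0.1, 0.1, -0.0]
gripper_width: 0.004
grasp_force: 0.0
```

Call:
jog_arm(
  rows=[
    {"x": 0, "y": 0, "z": 0, "ax": 0, "ay": 0, "az": 0, "fingers": 0},
    {"x": 0, "y": 0, "z": 0, "ax": 0, "ay": 0, "az": 0, "fingers": 0},
    {"x": 0, "y": 0, "z": 0, "ax": 0, "ay": 0, "az": 0, "fingers": 0},
    {"x": 0, "y": 0, "z": 0, "ax": 0, "ay": 0, "az": 0, "fingers": 0},
    {"x": 0, "y": 0, "z": 0, "ax": 0, "ay": 0, "az": 0, "fingers": 0},
    {"x": 0, "y": 0, "z": 0, "ax": 0, "ay": 0, "az": 0, "fingers": 0},
    {"x": 0, "y": 0, "z": 0, "ax": 0, "ay": 0, "az": 0, "fingers": 0},
    {"x": 0, "y": 0, "z": 0, "ax": 0, "ay": 0, "az": 0, "fingers": 0},
  ],
  force=20,
)

```text
t: 6.7
eef_pos: [0.5775, -0.1818, 0.2103]
tool_rot: [0.0, 0.661, 0.751, 0.0]
contact_force: [0.3, 0.3, 0.6]
gripper_width: 0.002
grasp_force: 0.0
```

```bash
python3 to.py 0 -65 100; python3 - <<'E'
from h import *
c=cam('scene');t=cam('top')
f=lambda a,u,v,w,h,k:cv2.resize(a['pixels'][v:v+h,u:u+w,::-1],(w*k,h*k),interpolation=cv2.INTER_CUBIC)
cv2.imwrite('pics/m2.png',np.hstack([f(c,250,125,130,120,3),f(t,290,140,130,120,3)]))
P=np.load('P.npy');print('btn px scene crop',[(a-b)*3 for a,b in zip(proj(c,tw(P,(0,-65,54))),(250,125))])
E
```

```text
t 6.7 tcp in tester mm [   2.  -113.6  210.3] F [0.3 0.3 0.6] w 0.0
rot left deg [ 0.01 -0.    0.05]
tool shift [ 48.6  -2.  110.3]
btn px scene crop [np.float64(136.02892088778214), np.float64(204.85791319322797)]
```

View pics/m2.png

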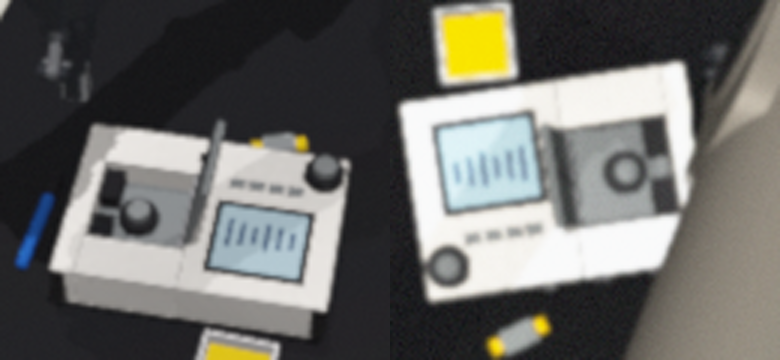

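The cover stands fully open. The button shows at (138,210) in the left half and (627,170) in the right, within about 2 mm of the prediction. I'll move above the button.

Call:
jog_arm(
  rows=[
    {"x": 23, "y": -1, "z": 0, "ax": 0, "ay": 0, "az": 0, "fingers": 0},
    {"x": 23, "y": -1, "z": 0, "ax": 0, "ay": 0, "az": 0, "fingers": 0},
    {"x": 0, "y": 0, "z": 30, "ax": 0, "ay": 0, "az": 0, "fingers": 0},
    {"x": 0, "y": 0, "z": 40, "ax": 0, "ay": 0, "az": 0, "fingers": 0},
    {"x": 0, "y": 0, "z": 40, "ax": 0, "ay": 0, "az": 0, "fingers": 0},
    {"x": 0, "y": 0, "z": 30, "ax": 0, "ay": 0, "az": 0, "fingers": 0},
    {"x": 0, "y": 0, "z": 10, "ax": 0, "ay": 0, "az": 0, "fingers": 0},
    {"x": 0, "y": 0, "z": 2, "ax": 0, "ay": 0, "az": 0, "fingers": 0},
  ],
  force=20,
)

```text
t: 7.6
eef_pos: [0.5691, -0.1364, 0.0575]
tool_rot: [-0.001, 0.661, 0.751, -0.001]
contact_force: [0.4, -0.5, 0.6]
gripper_width: 0.003
grasp_force: 0.0
```

```bash
python3 to.py 0 -66 48; python3 - <<'E'
from h import *
c=cam('scene');t=cam('top')
f=lambda a,u,v,w,h,k:cv2.resize(a['pixels'][v:v+h,u:u+w,::-1],(w*k,h*k),interpolation=cv2.INTER_CUBIC)
cv2.imwrite('pics/m3.png',np.hstack([f(c,250,125,130,120,3),f(t,290,140,130,120,3)]))
E
```

```text
t 7.6 tcp in tester mm [ -0.6 -67.5  57.5] F [ 0.4 -0.5  0.6] w 0.0
rot left deg [-0.11 -0.02  0.04]
tool shift [1.5 0.6 9.5]
```

View pics/m3.png

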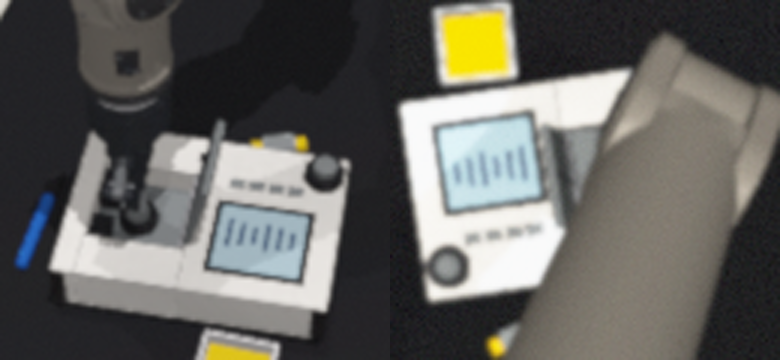

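The fingertips are over the button, near (135,205) in the left half. Pressing.

Call:
jog_arm(
  rows=[
    {"x": 2, "y": 0, "z": 3, "ax": 0, "ay": 0, "az": 0, "fingers": 0},
    {"x": 0, "y": 0, "z": 2, "ax": 0, "ay": 0, "az": 0, "fingers": 0},
    {"x": 0, "y": 0, "z": 2, "ax": 0, "ay": 0, "az": 0, "fingers": 0},
    {"x": 0, "y": 0, "z": 2, "ax": 0, "ay": 0, "az": 0, "fingers": 0},
    {"x": 0, "y": 0, "z": 1, "ax": 0, "ay": 0, "az": 0, "fingers": 0},
    {"x": 0, "y": 0, "z": 1, "ax": 0, "ay": 0, "az": 0, "fingers": 0},
    {"x": 0, "y": 0, "z": 0, "ax": 0, "ay": 0, "az": 0, "fingers": 0},
    {"x": 0, "y": 0, "z": 0, "ax": 0, "ay": 0, "az": 0, "fingers": 0},
  ],
  force=20,
)

```text
t: 8.5
eef_pos: [0.5703, -0.1341, 0.0481]
tool_rot: [0.0, 0.661, 0.751, 0.001]
contact_force: [-0.5, 2.4, 7.6]
gripper_width: -0.006
grasp_force: 4.0
```

```bash
python3 to.py 0 -66 48
```

```text
t 8.5 tcp in tester mm [  0.9 -65.4  48.1] F [-0.5  2.4  7.6] w -0.01
rot left deg [ 0.1  -0.02  0.06]
tool shift [-0.6 -0.9  0.1]
```

The button is fully down: z is 48.1 (5.9 mm of travel) at 7.6 N. Next I go straight up, over the cover, and to its left side.

Call:
jog_arm(
  rows=[
    {"x": 0, "y": 0, "z": 1, "ax": 0, "ay": 0, "az": 0, "fingers": 0},
    {"x": 0, "y": -1, "z": -20, "ax": 0, "ay": 0, "az": 0, "fingers": 0},
    {"x": 0, "y": 0, "z": -40, "ax": 0, "ay": 0, "az": 0, "fingers": 0},
    {"x": 0, "y": 0, "z": -45, "ax": 0, "ay": 0, "az": 0, "fingers": 0},
    {"x": 0, "y": 0, "z": -45, "ax": 0, "ay": 0, "az": 0, "fingers": 0},
    {"x": 0, "y": 0, "z": -10, "ax": 0, "ay": 0, "az": 0, "fingers": 0},
    {"x": 0, "y": 0, "z": 0, "ax": 0, "ay": 0, "az": 0, "fingers": 0},
    {"x": 30, "y": 0, "z": 0, "ax": 0, "ay": 0, "az": 0, "fingers": 0},
  ],
  force=20,
)

```text
t: 9.3
eef_pos: [0.5634, -0.1086, 0.2054]
tool_rot: [0.0, 0.663, 0.749, -0.001]
contact_force: [-0.1, 0.5, -0.1]
gripper_width: -0.005
grasp_force: 0.0
```

Call:
jog_arm(
  rows=[
    {"x": 30, "y": 0, "z": 0, "ax": 0, "ay": 0, "az": 0, "fingers": 0},
    {"x": 30, "y": 0, "z": 0, "ax": 0, "ay": 0, "az": 0, "fingers": 0},
    {"x": 30, "y": 0, "z": 0, "ax": 0, "ay": 0, "az": 0, "fingers": 0},
    {"x": 0, "y": 0, "z": 0, "ax": 0, "ay": 0, "az": 0, "fingers": 0},
    {"x": 0, "y": 0, "z": 30, "ax": 0, "ay": 0, "az": 0, "fingers": 0},
    {"x": 0, "y": 0, "z": 30, "ax": 0, "ay": 0, "az": 0, "fingers": 0},
    {"x": 0, "y": 0, "z": 0, "ax": 0, "ay": 0, "az": 0, "fingers": 0},
    {"x": 0, "y": 0, "z": 0, "ax": 0, "ay": 0, "az": 0, "fingers": 0},
  ],
  force=20,
)

```text
t: 10.1
eef_pos: [0.5522, -0.0163, 0.1453]
tool_rot: [-0.001, 0.661, 0.75, -0.001]
contact_force: [-0.0, -1.1, 0.1]
gripper_width: 0.002
grasp_force: 0.0
```

```bash
python3 to.py 0 35 140; python3 - <<'E'
from h import *
c=cam('scene');t=cam('top')
f=lambda a,u,v,w,h,k:cv2.resize(a['pixels'][v:v+h,u:u+w,::-1],(w*k,h*k),interpolation=cv2.INTER_CUBIC)
cv2.imwrite('pics/m4.png',np.hstack([f(c,250,125,130,120,3),f(t,290,140,130,120,3)]))
E
```

```text
t 10.1 tcp in tester mm [ -2.3  53.7 145.3] F [-0.  -1.1  0.1] w 0.0
rot left deg [-0.19  0.04 -0.01]
tool shift [-18.7   2.3   5.3]
```

View pics/m4.png

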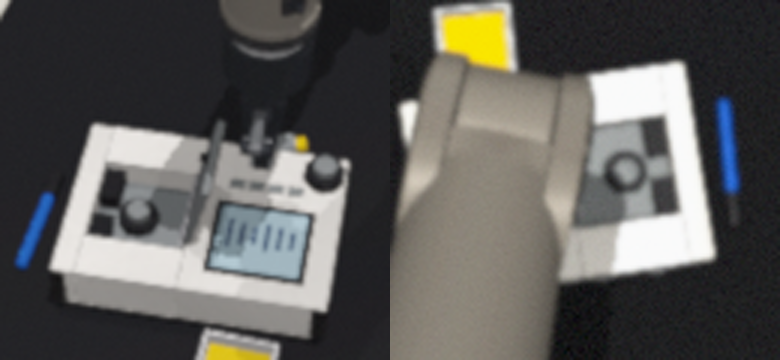

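The fingertips are at (262,155) on the left of the open cover (215,165), and the button is out again. Now I push the cover over slowly, first to upright.

Call:
jog_arm(
  rows=[
    {"x": -10, "y": 2, "z": 5, "ax": 0, "ay": 0, "az": 0, "fingers": 0},
    {"x": -10, "y": 0, "z": 0, "ax": 0, "ay": 0, "az": 0, "fingers": 0},
    {"x": -5, "y": 0, "z": 0, "ax": 0, "ay": 0, "az": 0, "fingers": 0},
    {"x": -5, "y": 0, "z": 0, "ax": 0, "ay": 0, "az": 0, "fingers": 0},
    {"x": -5, "y": 0, "z": 0, "ax": 0, "ay": 0, "az": 0, "fingers": 0},
    {"x": -5, "y": 0, "z": 0, "ax": 0, "ay": 0, "az": 0, "fingers": 0},
    {"x": -5, "y": 0, "z": 0, "ax": 0, "ay": 0, "az": 0, "fingers": 0},
    {"x": -5, "y": 0, "z": 0, "ax": 0, "ay": 0, "az": 0, "fingers": 0},
  ],
  force=20,
)

```text
t: 11.0
eef_pos: [0.5616, -0.0651, 0.1413]
tool_rot: [-0.0, 0.661, 0.751, 0.0]
contact_force: [-0.0, 0.8, 0.6]
gripper_width: 0.0
grasp_force: 0.5
```

```bash
python3 to.py 0 4 140
```

```text
t 11.0 tcp in tester mm [  0.9   4.2 141.3] F [-0.   0.8  0.6] w 0.0
rot left deg [ 0.   -0.01  0.07]
tool shift [-0.2 -0.9  1.3]
```

Light contact at 0.8 N. Following the arc down.

Call:
jog_arm(
  rows=[
    {"x": -7, "y": 0, "z": 0.5, "ax": 0, "ay": 0, "az": 0, "fingers": 0},
    {"x": -7, "y": 0, "z": 0.5, "ax": 0, "ay": 0, "az": 0, "fingers": 0},
    {"x": -6.8, "y": 0, "z": 1, "ax": 0, "ay": 0, "az": 0, "fingers": 0},
    {"x": -6.8, "y": 0, "z": 1.2, "ax": 0, "ay": 0, "az": 0, "fingers": 0},
    {"x": -6.5, "y": 0, "z": 2, "ax": 0, "ay": 0, "az": 0, "fingers": 0},
    {"x": -6.5, "y": 0, "z": 2.5, "ax": 0, "ay": 0, "az": 0, "fingers": 0},
    {"x": -6, "y": 0, "z": 3, "ax": 0, "ay": 0, "az": 0, "fingers": 0},
    {"x": -6, "y": 0, "z": 3.6, "ax": 0, "ay": 0, "az": 0, "fingers": 0},
  ],
  force=20,
)

```text
t: 11.8
eef_pos: [0.5683, -0.1177, 0.1268]
tool_rot: [0.0, 0.661, 0.751, 0.0]
contact_force: [-0.5, 0.6, 1.8]
gripper_width: 0.001
grasp_force: 0.6
```

```bash
python3 to.py 0 -48 127
```

```text
t 11.8 tcp in tester mm [  1.  -48.8 126.8] F [-0.5  0.6  1.8] w 0.0
rot left deg [0.01 0.01 0.04]
tool shift [ 0.8 -1.  -0.2]
```

Call:
jog_arm(
  rows=[
    {"x": -5.2, "y": 0, "z": 4, "ax": 0, "ay": 0, "az": 0, "fingers": 0},
    {"x": -5, "y": 0, "z": 4.6, "ax": 0, "ay": 0, "az": 0, "fingers": 0},
    {"x": -4.4, "y": 0, "z": 5, "ax": 0, "ay": 0, "az": 0, "fingers": 0},
    {"x": -4.4, "y": 0, "z": 5.3, "ax": 0, "ay": 0, "az": 0, "fingers": 0},
    {"x": -3.5, "y": 0, "z": 5.8, "ax": 0, "ay": 0, "az": 0, "fingers": 0},
    {"x": -3.2, "y": 0, "z": 5.9, "ax": 0, "ay": 0, "az": 0, "fingers": 0},
    {"x": -2.4, "y": 0, "z": 6.4, "ax": 0, "ay": 0, "az": 0, "fingers": 0},
    {"x": -2.4, "y": 0, "z": 6.4, "ax": 0, "ay": 0, "az": 0, "fingers": 0},
  ],
  force=20,
)

```text
t: 12.6
eef_pos: [0.572, -0.1475, 0.083]
tool_rot: [0.0, 0.661, 0.751, -0.0]
contact_force: [0.6, 0.7, 1.4]
gripper_width: -0.001
grasp_force: 0.7
```

```bash
python3 to.py 0 -83 70
```

```text
t 12.6 tcp in tester mm [  0.9 -78.9  83. ] F [0.6 0.7 1.4] w -0.0
rot left deg [-0.    0.01  0.05]
tool shift [-4.1 -0.9 13. ]
```

Call:
jog_arm(
  rows=[
    {"x": -3, "y": 0, "z": 4, "ax": 0, "ay": 0, "az": 0, "fingers": 0},
    {"x": -3, "y": 0, "z": 4, "ax": 0, "ay": 0, "az": 0, "fingers": 0},
    {"x": -3, "y": 0, "z": 3, "ax": 0, "ay": 0, "az": 0, "fingers": 0},
    {"x": -2, "y": 0, "z": 3, "ax": 0, "ay": 0, "az": 0, "fingers": 0},
    {"x": -1, "y": 0, "z": 3, "ax": 0, "ay": 0, "az": 0, "fingers": 0},
    {"x": 0, "y": 0, "z": 2, "ax": 0, "ay": 0, "az": 0, "fingers": 0},
    {"x": 0, "y": 0, "z": 1, "ax": 0, "ay": 0, "az": 0, "fingers": 0},
    {"x": 0, "y": 0, "z": 1, "ax": 0, "ay": 0, "az": 0, "fingers": 0},
  ],
  force=20,
)

```text
t: 13.4
eef_pos: [0.5738, -0.1597, 0.0633]
tool_rot: [0.0, 0.661, 0.751, 0.0]
contact_force: [-2.5, 0.7, 13.8]
gripper_width: -0.001
grasp_force: 6.8
```

```bash
python3 to.py 0 -93 63
```

```text
t 13.4 tcp in tester mm [  1.1 -91.2  63.3] F [-2.5  0.7 13.8] w -0.0
rot left deg [0.03 0.02 0.03]
tool shift [-1.8 -1.1  0.3]
```

The cover is at the stop with 13.8 N. I'll press a touch more, release, and retreat.

Call:
jog_arm(
  rows=[
    {"x": 0, "y": 0, "z": 1, "ax": 0, "ay": 0, "az": 0, "fingers": 0},
    {"x": 0, "y": 0, "z": 0, "ax": 0, "ay": 0, "az": 0, "fingers": 0},
    {"x": 0, "y": 0, "z": -5, "ax": 0, "ay": 0, "az": 0, "fingers": 0},
    {"x": 0, "y": 0, "z": -30, "ax": 0, "ay": 0, "az": 0, "fingers": 0},
    {"x": 0, "y": 0, "z": -40, "ax": 0, "ay": 0, "az": 0, "fingers": 0},
    {"x": 0, "y": 0, "z": -40, "ax": 0, "ay": 0, "az": 0, "fingers": 0},
    {"x": -20, "y": 0, "z": -30, "ax": 0, "ay": 0, "az": 0, "fingers": 0},
    {"x": -20, "y": 0, "z": 0, "ax": 0, "ay": 0, "az": 0, "fingers": 0},
  ],
  force=20,
)

```text
t: 14.2
eef_pos: [0.5813, -0.1997, 0.2113]
tool_rot: [0.003, 0.66, 0.751, 0.002]
contact_force: [1.4, -0.2, -0.7]
gripper_width: 0.005
grasp_force: 0.0
```

Call:
jog_arm(
  rows=[
    {"x": 0, "y": 0, "z": 0, "ax": 0, "ay": 0, "az": 0, "fingers": 0},
    {"x": 0, "y": 0, "z": 0, "ax": 0, "ay": 0, "az": 0, "fingers": 0},
    {"x": 0, "y": 0, "z": 0, "ax": 0, "ay": 0, "az": 0, "fingers": 0},
    {"x": 0, "y": 0, "z": 0, "ax": 0, "ay": 0, "az": 0, "fingers": 0},
    {"x": 0, "y": 0, "z": 0, "ax": 0, "ay": 0, "az": 0, "fingers": 0},
    {"x": 0, "y": 0, "z": 0, "ax": 0, "ay": 0, "az": 0, "fingers": 0},
    {"x": 0, "y": 0, "z": 0, "ax": 0, "ay": 0, "az": 0, "fingers": 0},
    {"x": 0, "y": 0, "z": 0, "ax": 0, "ay": 0, "az": 0, "fingers": 0},
  ],
  force=20,
)

```text
t: 15.0
eef_pos: [0.5787, -0.1988, 0.2066]
tool_rot: [-0.0, 0.661, 0.751, 0.0]
contact_force: [-0.5, -0.2, -0.2]
gripper_width: -0.001
grasp_force: 0.0
```

```bash
python3 to.py; python3 - <<'E'
from h import *
c=cam('scene');t=cam('top')
f=lambda a,u,v,w,h,k:cv2.resize(a['pixels'][v:v+h,u:u+w,::-1],(w*k,h*k),interpolation=cv2.INTER_CUBIC)
cv2.imwrite('pics/m5.png',np.hstack([f(c,250,125,130,120,3),f(t,290,140,130,120,3)]))
E
```

```text
t 15.0 tcp in tester mm [   1.  -130.6  206.6] F [-0.5 -0.2 -0.2] w -0.0
rot left deg [-0.   -0.    0.05]
```

View pics/m5.png

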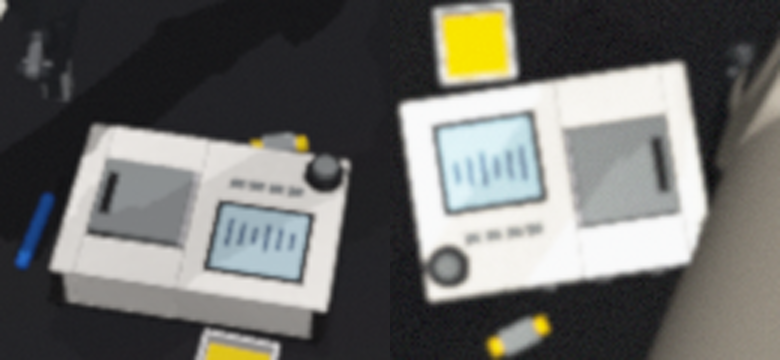

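The cover lies flat and shut, with the patch at (108,192) in the left half and (658,165) in the right. The box, adapter and marker have not moved, and the arm is clear.

```bash
python3 -c "
from station import bot
print(bot.hand_in())"
```

```text
the job is handed in; nothing more can be done
None
```

I pressed the cover open, pressed the test button fully (about 5.9 mm of travel at 7.6 N), and pushed the cover over and down again; the last picture shows it latched shut with the nearby items unmoved, and the job is handed in at about 15 s, though the hand-in returned no verdict.

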